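# Free the stiff cam clamp of a card terminal's slide mount and slide the terminal home

### The arm

A 6-joint arm with a two-finger parallel gripper is mounted at the origin on the work surface. World frame = base frame: x ahead of the robot, y to its left, z up, the work surface at z = 0. Lengths are in m, angles in degrees, forces in N, time in s.
With the tool pointing down it reaches from about 0.375 to 0.9 m from the base axis. Payload 3.1 kg.
Tool frame: the origin (TCP) lies at the very end of the fingers, on their centre line; the grasp point (between the pads) lies behind it (bot.grip_depth is the z of the grasp point in the tool frame, in m); z points along the fingers, y is the direction in which the jaws open and shut (so a half turn about z gives the same grasp; the last joint's range is limited). The gripper opens to 87 mm and grips with 3 to 60 N. Pads are 19 mm wide; open, the fingers measure 117 mm over their backs; the gripper's body (75 mm by 190 mm) begins 51 mm behind the grasp point.
Start: joints at [-86.373, 30.224, 82.088, -0, 67.689, -10.227], TCP at [0.15, -0.607, 0.223] pointing down, gripper open.
Joint ranges: [-176.69, 176.69], [-43.24, 126.21], [12.49, 139.97], [-82, 262], [0, 151.66], [-163.58, 163.58]. Speed limits (degrees/s): [159.86, 159.86, 180, 180, 180, 180].

### API

Orientations are given as a 3x3 rotation matrix whose columns are the frame's x, y, z axes.
In Python, from rig import bot, vision gives the robot as it stands. The module is installed in compiled form; this text tells all that it offers.
- The arm moves only by the shell command python3 -m jog 'ROWS'. ROWS is JSON, a list of rows, each a list of 3 entries, a list of its own where there are three numbers: the shift along the tool's x, y, z in mm, then the turn, a rotation vector about the tool's x, y, z in degrees, then the closure, from 0 (fully open) to 1 (shut). In form: [[[dx, dy, dz], [wx, wy, wz], fingers], ...]. A call has 1 to 12 rows; each row is the pose to reach, as a shift and turn from the pose commanded when the call began, along the tool's axes at that moment; what a row does not reach only later rows make up. A row lasts 1/12 s, in which the tool goes at most 41.7 mm and 7.16 degrees, less where a joint would pass 70% of its speed; a pose out of reach is approached as far as the arm can. A call with a gripper value outside its range is refused whole. The fingers move at their own pace and stop on an object; the grip force is fixed at half the most. Time passes only in rows, so rows that repeat a pose let the fingers close. It gives the time, the measured TCP pose, the force and the opening at its end, in the units of the state.
- bot.read_state(): the state, without advancing time (a new reading comes with each control period).
- vision.capture(name): name is "scene" or "side" or "wrist"; returns the picture (384x512x3 uint8, red, green, blue); there is no depth.
- vision.camera_info(name): a dict with "intrinsics" (3x3 intrinsics, pixels), "dist" ([k1, k2, p1, p2, k3] as OpenCV has them; the pictures are not rectified), "camera_from_world" (4x4, takes a point from world to camera coordinates); the wrist camera has in their place "mount" (4x4, takes a point from camera to tool coordinates, whose origin is the TCP and whose axes are the flange's). Camera axes: x right, y up, looking along -z (the intrinsics and any distortion apply to the point x, -y, -z); pixel columns grow to the right and rows downward; lengths in m; the calibration is good to about 2 mm. A picture is of the moment at which its call begins: read the wrist's pose just before it. camera_info takes no time and is no camera call.
- bot.hand_in(): hands the job in, once; it reports no verdict.
The state is a dict: "time_s": time; "joint_positions": joint angles; "qvel": joint speeds; "tau": joint torques, N m; "position": TCP position; "tcp_rot": TCP orientation; "force": force on the tool from outside, world axes, zero at the start; "moment": the same for the moment, N m; "opening": opening from 0.0 (shut) to 1.0 (fully open).
Only numpy, scipy, OpenCV 4.12 (cv2) and the standard library are available. Lean on these libraries where they do the work, as an engineer would, in place of code of your own. Each camera call takes 0.05 s, during which the arm holds its last target. There are 200 camera calls.

### The job

The card terminal on the teller's counter is clamped in its slide mount, and the clamp knob has stuck. Break the knob loose with a short firm twist anticlockwise and turn it on, now freely, as far as it goes; then slide the terminal's tray along its channel, press it firmly home against the two rubber buffers for a second, by feel and without ramming them, and let go. Leave the pen pot, the stamp and the calculator where they are.

Things in the scene. Friction and masses are not known exactly. Their poses are not given: they have to be found in the camera images.
- base: Fixed grey-painted metal base of the slide mount: floor plate 125 x 420 x 10 mm, side walls 24 mm high, 105 mm apart inside. Origin: centre of its underside, on the counter. y axis: along the channel, the way the tray must slide, to the end with the rubber buffers; x axis: across, towards the knob's side; z up.
- knob (a joint): Turn of the clamp knob in rad: 0 clamped, grows anticlockwise from above, hard stop at 2.1 (120 degrees). A cam under it squeezes the tray's side: the first 0.4 rad are stiff (about 0.5 to 1.2 N m), then it turns with only 0.05 N m and stays where it is left. Its upright axis stands 85 mm from the base's origin along the base's x. More than one grasp may be needed.
- knob_grip (a point): Centre of the knob's grip bar: upright black bar 70 mm long (x axis), 14 mm thick (y axis), 32 mm high, on top of a stem, 100 mm above the counter; z up, on the turning axis. The bar's top is 16 mm above this point. Turns with the knob.
- tab_grip (a point): Centre of the upper part of the tray's push tab, an upright steel plate 60 mm wide (x axis), 12 mm thick (y axis, the sliding direction), its top 14 mm above this point and 100 mm above the counter; can be pinched from above or pushed from behind. The tray is loose, 100 x 260 x 18 mm, 0.7 kg, with the terminal fixed on it; free, it slides against about 3 to 6 N.
- tray_nose (a point): Middle of the tray's leading (+y) end face, 245 mm ahead of the tab, 19 mm above the counter. The terminal (78 x 165 x 22 mm, top about 63 mm above the counter) lies on the tray between tab and nose, 65 mm clear of the tab.
- stop_face (a point): Point midway between the faces of the two rubber buffers (14 mm across, fixed) at the channel's +y end. Home means that the tray's end face touches both: the tray's nose comes to this point, 110 mm from the start. Pressing it home takes a steady push of about 20 N for half a second (12 N at least; over 30 N is ramming).
- stop: The fixed end block with the two buffers; its origin and axes are those of the base.
- tray: The loose tray that carries the terminal. Origin: centre of its underside; y axis towards its nose.
- pen_pot: Bystander: loose black pen pot, 76 mm across, 85 mm high (pens to 135 mm). Origin: centre of its underside.
- stamp: Bystander: loose hand stamp, foot 60 x 40 mm, 69 mm high. Origin: centre of its underside.
- calculator: Bystander: loose desk calculator, 130 x 85 x 22 mm. Origin: centre of its underside.

How it is judged (in metres and radians):
On the way, in this order (a step that is already met when the one before it is completed fails the run):
1. the knob is broken loose while the tray is still near its start (value of joint knob above 0.6 rad and distance of tray_nose from where it was at the start of the episode below 0.03 m), for 0.1 s.
2. the knob is turned open, to its stop (value of joint knob above 1.9 rad), for 0.2 s.
3. the tray is pressed home against the buffers, with over 12 N (contact force between tray and stop above 12 N and y of tray_nose in the frame of stop_face above -0.002 m), for 0.3 s.
At the end, for the whole second after the job is handed in: the knob is open (above 1.85 rad), and the tray lies flat and straight in its channel, at rest, with its nose no more than 2 mm short of the buffers (value of joint knob above 1.85 rad and y of tray_nose in the frame of stop_face above -0.002 m and angle between the y axis of tray and the y axis of base, either way round below 0.04 rad and angle between tray's own z axis and vertical below 0.04 rad and linear speed of tray below 0.01 m/s); the robot touches nothing.
It fails at once if the tray is rammed against the buffers (over 30 N) (contact force between tray and stop above 30 N).
It fails at once if a bystander is moved by over 20 mm (distance of any of pen_pot, stamp, calculator from where it was at the start of the episode above 0.02 m).
It also fails if it takes over 64 s, if anything falls off the work surface, if the arm or the gripper's body presses on something with over 40 N, if the wrist force passes 120 N, or if a joint passes its speed limit or range.

## Working session

There is one attempt and no reset: what is moved stays moved. The work goes in short steps, Python scripts to look and compute and a shell command to move; the robot and the scene stay as the last step left them, time stands still between calls to the robot, and variables do not carry over. Pictures are saved under pics/ and viewed, about 8 in all and at most 12, crops included, and the job is handed in when it is done.

```bash
mkdir -p pics
python3 - <<'E'
from rig import bot,vision
import cv2,numpy as np
np.set_printoptions(precision=4,suppress=True)
s=bot.read_state();print({k:s[k] for k in('time_s','position','tcp_rot','force','opening')},bot.grip_depth)
for n in('scene','side','wrist'):
    im=vision.capture(n);cv2.imwrite(f'pics/{n}0.png',im[:,:,::-1]);i=vision.camera_info(n);print(n,{k:np.array(v) for k,v in i.items()})
a=[cv2.imread(f'pics/{n}0.png') for n in('scene','side')]
E
```

```text
{'time_s': 0.0, 'position': array([ 0.1497, -0.6061,  0.2216]), 'tcp_rot': array([[ 0.9709,  0.2395, -0.0001],
       [ 0.2395, -0.9709,  0.0021],
       [ 0.0004, -0.0021, -1.    ]]), 'force': array([ 0.7382,  0.1673, -0.4756]), 'opening': 0.997908914510006} -0.0187
scene {'intrinsics': array([[356.041 ,   0.    , 256.4045],
       [  0.    , 356.041 , 189.5504],
       [  0.    ,   0.    ,   1.    ]]), 'dist': array([-0.0796,  0.    ,  0.    ,  0.    ,  0.    ]), 'camera_from_world': array([[ 0.6265,  0.7793,  0.0135, -0.3819],
       [-0.6281,  0.4945,  0.6008,  0.3027],
       [ 0.4615, -0.3849,  0.7993, -1.0593],
       [ 0.    ,  0.    ,  0.    ,  1.    ]])}
side {'intrinsics': array([[479.2919,   0.    , 256.0286],
       [  0.    , 479.2919, 194.1278],
       [  0.    ,   0.    ,   1.    ]]), 'dist': array([0.0512, 0.    , 0.    , 0.    , 0.    ]), 'camera_from_world': array([[ 0.9833, -0.1815, -0.0121, -0.5685],
       [ 0.1329,  0.6712,  0.7293, -0.1663],
       [-0.1243, -0.7187,  0.6841, -0.9044],
       [ 0.    ,  0.    ,  0.    ,  1.    ]])}
wrist {'intrinsics': array([[302.8754,   0.    , 261.4023],
       [  0.    , 302.8754, 188.2471],
       [  0.    ,   0.    ,   1.    ]]), 'dist': array([-0.0546,  0.    ,  0.    ,  0.    ,  0.    ]), 'mount': array([[-0.0003,  0.9651,  0.262 ,  0.0698],
       [ 1.    ,  0.0002,  0.0004, -0.0005],
       [ 0.0004,  0.262 , -0.9651, -0.1613],
       [ 0.    ,  0.    ,  0.    ,  1.    ]])}
```

View pics/scene0.png

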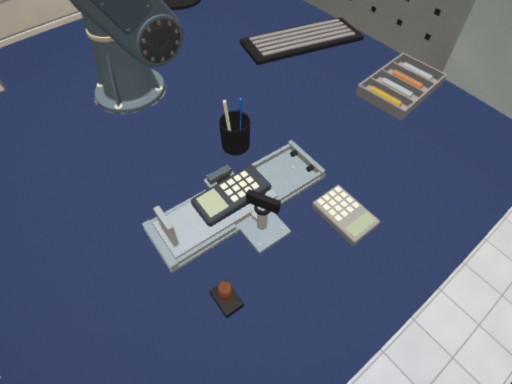

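View pics/side0.png

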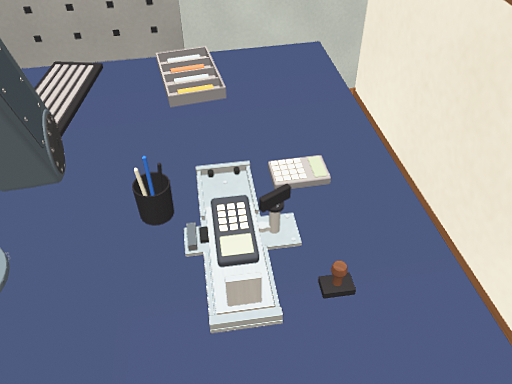

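The scene picture shows the tab near (165,225), the knob bar near (263,201) and the buffers near (294,153) and (310,168). In the side picture the tab is at (243,290), the bar at (274,197) and the buffers at (210,173) and (237,170). I'll enlarge both.

Run:
```python
import cv2,numpy as np
a=cv2.imread('pics/scene0.png')[135:270,140:330];cv2.imwrite('pics/c1.png',cv2.resize(a,None,fx=4,fy=4,interpolation=cv2.INTER_CUBIC))
b=cv2.imread('pics/side0.png')[155:330,180:310];b=cv2.resize(b,None,fx=3.4,fy=3.4,interpolation=cv2.INTER_CUBIC);cv2.imwrite('pics/c2.png',b)
```

```text
(no output)
```

View pics/c1.png

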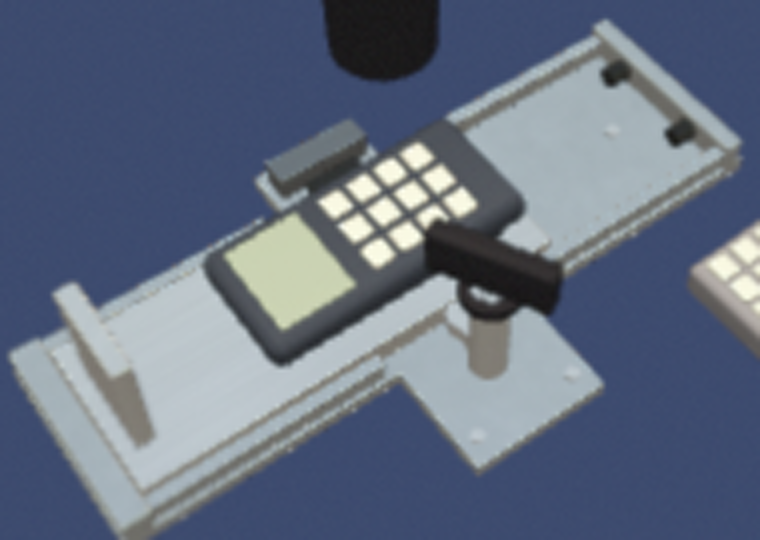

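View pics/c2.png

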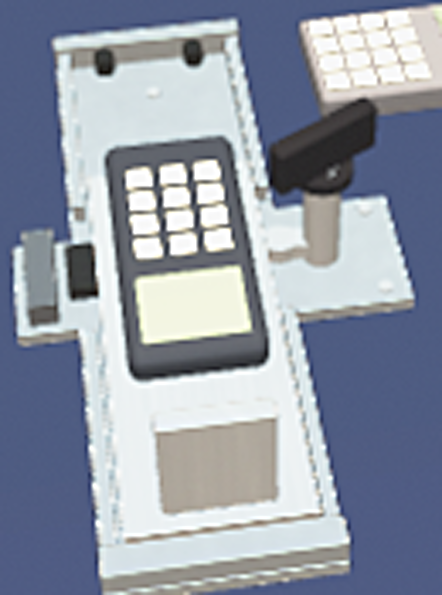

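The enlarged views show the tab's top plate, the bar and the two buffers clearly. Next I turn these pixels into points.

```bash
cat > h.py <<'E'
import cv2,numpy as np
from rig import vision
np.set_printoptions(precision=4,suppress=True)
def ray(n,px,pose=None):
    i=vision.camera_info(n);u=cv2.undistortPoints(np.array([[px]],float),np.array(i['intrinsics']),np.array(i['dist']))[0,0]
    d=np.array([u[0],-u[1],-1])
    if n=='wrist': T=pose@np.array(i['mount'])
    else: T=np.linalg.inv(np.array(i['camera_from_world']))
    return T[:3,3],T[:3,:3]@d
def onz(n,px,z,pose=None):
    o,d=ray(n,px,pose);return (o+d*(z-o[2])/d[2])[:2]
def tri(r):
    A=0;b=0
    for o,d in r:
        d=d/np.linalg.norm(d);P=np.eye(3)-np.outer(d,d);A=A+P;b=b+P@o
    return np.linalg.solve(A,b)
S=lambda p:[(p[0]+.5)/4-.5+140,(p[1]+.5)/4-.5+135]
D=lambda p:[(p[0]+.5)/3.4-.5+180,(p[1]+.5)/3.4-.5+155]
E
python3 - <<'E'
from h import *
def both(name,a,b,z):
    r=[ray('scene',S(a)),ray('side',D(b))]
    print(name,tri(r),'scene',onz('scene',S(a),z),'side',onz('side',D(b),z))
both('tab top centre',(94,329),(216,413),.1)
both('bufL',(618,74),(103,63),.03)
both('bufR',(680,133),(193,54),.03)
both('stem bottom/center',(488,372),(320,258),.012)
both('endblock top L',(603,20),(54,42),.05)
both('endblock top R',(741,148),(237,22),.05)
both('platform corner R',(604,383),(413,300),.01)
both('bar far-right bottom',(550,312),(377,135),.084)
both('bar left bottom',(428,262),(277,192),.084)
both('bar topL/R',(560,265),(372,100),.116)
both('bar top L',(430,225),(273,152),.116)
for n,f,(x0,y0,x1,y1) in(('scene',S,(420,215,565,315)),('side',D,(268,95,380,195))):
    im=cv2.imread(f'pics/{n}0.png');p,q=f((x0,y0)),f((x1,y1))
    m=np.zeros(im.shape[:2],np.uint8);sl=np.s_[int(p[1]):int(q[1])+2,int(p[0]):int(q[0])+2];m[sl]=(im[sl].max(2)<55)*255
    k,l,st,c=cv2.connectedComponentsWithStats(m);j=1+st[1:,4].argmax();print(n,'bar centroid',c[j],st[j],onz(n,c[j],.1),cv2.minAreaRect(np.argwhere(l==j)[:,::-1].astype(np.float32)))
E
```

```text
tab top centre [ 0.5283 -0.164   0.098 ] scene [ 0.5302 -0.1649] side [ 0.5277 -0.1647]
bufL [0.5083 0.2028 0.014 ] scene [0.519  0.1907] side [0.5072 0.1851]
bufR [0.5691 0.1976 0.0166] scene [0.5767 0.1877] side [0.5671 0.1825]
stem bottom/center [0.6185 0.0081 0.0025] scene [0.6248 0.0019] side [0.6155 0.0026]
endblock top L [0.4773 0.2163 0.0274] scene [0.4926 0.1998] side [0.477  0.1887]
endblock top R [0.6032 0.2141 0.0244] scene [0.617  0.1934] side [0.5978 0.1857]
platform corner R [ 0.6672  0.0409 -0.0418] scene [0.6678 0.0471] side [ 0.6622 -0.0384]
bar far-right bottom [0.6518 0.0166 0.0917] scene [0.6494 0.0188] side [0.6534 0.0265]
bar left bottom [ 0.5879 -0.0091  0.084 ] scene [ 0.5885 -0.0098] side [ 0.5876 -0.0081]
bar topL/R [0.6478 0.0235 0.1163] scene [0.6468 0.0248] side [0.6483 0.0222]
bar top L [ 0.5866 -0.0064  0.1123] scene [ 0.5898 -0.0092] side [ 0.5854 -0.0086]
scene bar centroid [262.4728 202.5577] [244 191  36  24 459] [0.6212 0.0041] ((262.01470947265625, 202.808837890625), (35.843204498291016, 22.294816970825195), 30.963756561279297)
side bar centroid [274.5    200.7674] [259 186  31  26 344] [ 0.6149 -0.0014] ((276.38287353515625, 201.93588256835938), (17.731550216674805, 36.58102798461914), 64.23066711425781)
```

```bash
python3 -m jog '[[[601,-483,0],[0,0,-12],0],[[601,-483,0],[0,0,-12],0],[[601,-483,0],[0,0,-12],0],[[601,-483,0],[0,0,-12],0],[[601,-483,0],[0,0,-12],0],[[601,-483,0],[0,0,-12],0],[[601,-483,0],[0,0,-12],0],[[601,-483,0],[0,0,-12],0],[[601,-483,0],[0,0,-12],0],[[601,-483,0],[0,0,-12],0],[[601,-483,0],[0,0,-12],0],[[601,-483,0],[0,0,-12],0]]'
```

```text
time_s: 1.15
position: [0.4538, -0.2074, 0.2225]
tcp_rot: [[0.9, 0.436, -0.0], [0.436, -0.9, 0.0], [-0.0, -0.0, -1.0]]
force: [0.5, -0.9, -0.1]
opening: 1.001
```

```bash
python3 -m jog '[[[238,-120,0],[0,0,0],0],[[238,-120,0],[0,0,0],0],[[238,-120,0],[0,0,0],0],[[238,-120,0],[0,0,0],0],[[238,-120,0],[0,0,0],0],[[238,-120,0],[0,0,0],0],[[238,-120,0],[0,0,0],0],[[238,-120,0],[0,0,0],0],[[238,-120,0],[0,0,0],0],[[238,-120,0],[0,0,0],0]]'
python3 - <<'E'
from h import *
from rig import bot
s=bot.read_state();im=vision.capture('wrist');print(s['time_s'],s['position'],s['tcp_rot'].round(4).tolist())
T=np.eye(4);T[:3,:3]=s['tcp_rot'];T[:3,3]=s['position'];np.save('pose1.npy',T)
cv2.imwrite('pics/w1.png',im[:,:,::-1])
E
```

```text
time_s: 1.98
position: [0.614, 0.0019, 0.222]
tcp_rot: [[0.9, 0.436, -0.002], [0.436, -0.9, -0.0], [-0.002, -0.001, -1.0]]
force: [-0.1, 0.0, 0.5]
opening: 1.005
1.9833 [0.614  0.0019 0.222 ] [[0.9, 0.436, -0.0018], [0.436, -0.9, -0.0003], [-0.0018, -0.0005, -1.0]]
```

View pics/w1.png

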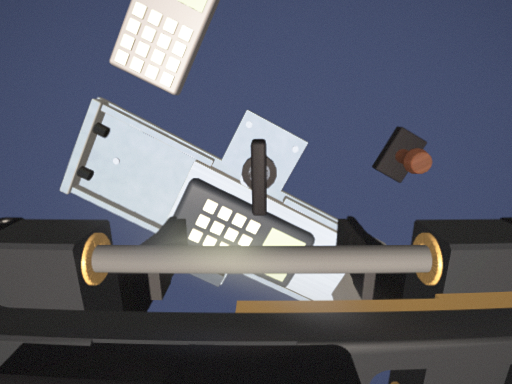

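The wrist view shows the bar upright from (259,140) to (260,214), so it already lies parallel to tool x. The buffers are at (101,130) and (86,173).

Run:
```python
from h import *
T=np.load('pose1.npy');im=cv2.imread('pics/w1.png');g=im.max(2)
for r in (145,150,155,195,200,205,210):
    c=np.where(g[r,245:275]<48)[0]+245;print(r,c.min(),c.max(),g[r,246:274])
e=[onz('wrist',p,.116,T) for p in((258,140),(260,214),(259,177))];print(e,np.linalg.norm(e[0]-e[1]),np.degrees(np.arctan2(*(e[0]-e[1])[::-1])))
for p in((101,130),(86,173)):print('buf',onz('wrist',p,.03,T))
```

```text
Traceback (most recent call last):
ValueError: zero-size array to reduction operation minimum which has no identity
```

Run:
```python
from h import *
T=np.load('pose1.npy');im=cv2.imread('pics/w1.png');g=im.max(2)
for r in (138,142,150,155,200,210,214):
    print(r,g[r,248:272])
print(g[134:146,258],g[208:220,258])
e=[onz('wrist',p,.116,T) for p in((258,140),(260,214),(259,177))];print(e,np.linalg.norm(e[0]-e[1]),np.degrees(np.arctan2(*(e[0]-e[1])[::-1])))
for p in((101,130),(86,173)):print('buf',onz('wrist',p,.03,T))
```

```text
138 [233 233 234 235 234 227 222 215 215 209 205 206 207 205 208 228 230 237
 234 234 234 234 234 231]
142 [235 235 232 151  50  36  42  42  44  44  41  42  44  40  43  35  36 103
 230 235 234 233 233 232]
150 [232 234 201  70  52  71  76  83  82  84  84  90  91  90  89  82  65  72
 170 235 235 231 230 232]
155 [234 234 218  79  50  69  78  81  82  82  84  86  85  93  94  81  62  54
 121 230 237 235 232 232]
200 [246 246 248 245  92  51  69  74  76  72  76  74  73  72  75  72  54  56
 134 250 247 246 242 229]
210 [110 104 100  90  49  55  66  72  73  74  70  67  68  71  72  67  56  51
 121 248 247 245 245 246]
214 [126 127 128 125 118  74  62  68  65  62  64  59  60  63  62  62  60  48
  55  55  50  45  54  79]
[234 233 234 233 205  69  21  31  41  61  77  84] [ 69  69  70  68  67  67  64  79 118 123 124 127]
[array([0.6492, 0.0234]), array([ 0.5879, -0.0081]), array([0.6195, 0.0082])] 0.06893403655460772 27.22012079763351
buf [0.5716 0.191 ]
buf [0.5141 0.1918]
```

```bash
python3 -m jog '[[[7,-3,40],[0,0,0],0],[[7,-3,75],[0,0,0],0],[[7,-3,110],[0,0,0],0],[[7,-3,125],[0,0,0],0],[[7,-3,135],[0,0,0],0],[[7,-3,135],[0,0,0],0],[[7,-3,135],[0,0,0],0]]'; python3 -m jog '[[[0,0,0],[0,0,0],1],[[0,0,0],[0,0,0],1],[[0,0,0],[0,0,0],1],[[0,0,0],[0,0,0],1],[[0,0,0],[0,0,0],1],[[0,0,0],[0,0,0],1],[[0,0,0],[0,0,0],1],[[0,0,0],[0,0,0],1],[[0,0,0],[0,0,0],1],[[0,0,0],[0,0,0],1],[[0,0,0],[0,0,0],1],[[0,0,0],[0,0,0],1]]'
```

```text
time_s: 2.62
position: [0.6201, 0.0071, 0.088]
tcp_rot: [[0.901, 0.435, 0.001], [0.435, -0.901, -0.0], [0.0, 0.0, -1.0]]
force: [0.3, 0.3, -0.6]
opening: 1.004
time_s: 3.62
position: [0.6199, 0.0082, 0.0875]
tcp_rot: [[0.9, 0.436, -0.0], [0.436, -0.9, 0.0], [-0.0, -0.0, -1.0]]
force: [-0.1, -0.8, -0.0]
opening: 0.174
```

```bash
python3 -m jog '[[[0,0,0],[0,0,-7],1],[[0,0,0],[0,0,-14],1],[[0,0,0],[0,0,-21],1],[[0,0,0],[0,0,-28],1],[[0,0,0],[0,0,-35],1],[[0,0,0],[0,0,-40],1],[[0,0,0],[0,0,-40],1]]'
python3 - <<'E'
from h import *
from rig import bot
s=bot.read_state();print(s['force'],s['moment'],s['joint_positions'])
im=vision.capture('scene');cv2.imwrite('pics/s2.png',im[:,:,::-1])
im=vision.capture('side');a=im[130:250,200:330,::-1];cv2.imwrite('pics/d2.png',cv2.resize(a,None,fx=4,fy=4,interpolation=2))
E
```

```text
time_s: 4.2
position: [0.6188, 0.008, 0.0874]
tcp_rot: [[0.408, 0.913, -0.003], [0.913, -0.408, 0.0], [-0.001, -0.002, -1.0]]
force: [-3.3, -0.9, 1.9]
opening: 0.157
[-3.2739 -0.8785  1.8835] [-0.0736  0.2283  0.0212] [-9.5785 39.6622 89.0493 -0.0254 51.4354 14.4994]
```

View pics/d2.png

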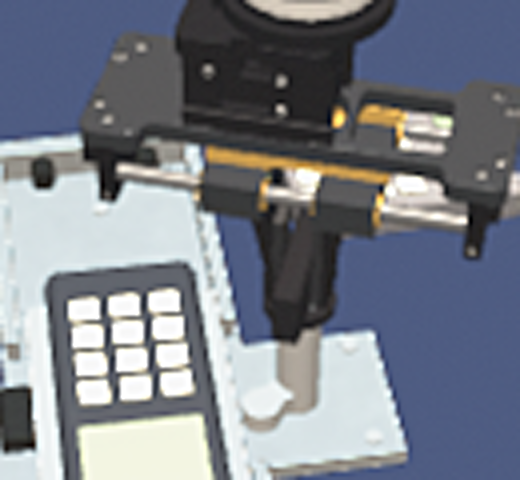

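The bar turned with the gripper. The opening is still about 14 mm and the moment has dropped to about 0.02 N m, so the knob is loose. I'll turn it on towards the stop.

```bash
python3 -m jog '[[[0,0,0],[0,0,-7],1],[[0,0,0],[0,0,-14],1],[[0,0,0],[0,0,-21],1],[[0,0,0],[0,0,-28],1],[[0,0,0],[0,0,-35],1],[[0,0,0],[0,0,-42],1],[[0,0,0],[0,0,-49],1],[[0,0,0],[0,0,-56],1],[[0,0,0],[0,0,-63],1],[[0,0,0],[0,0,-70],1],[[0,0,0],[0,0,-74],1],[[0,0,0],[0,0,-74],1]]'; python3 -c "
from rig import bot
s=bot.read_state();print(s['moment'],s['joint_positions'])"
python3 -m jog '[[[0,0,0],[0,0,-3],1],[[0,0,0],[0,0,-5],1],[[0,0,0],[0,0,-7],1],[[0,0,0],[0,0,-7],1],[[0,0,0],[0,0,-7],1],[[0,0,0],[0,0,-7],1]]'; python3 -c "
from rig import bot
s=bot.read_state();print(s['moment'],s['joint_positions'])"
```

```text
time_s: 5.3
position: [0.6177, 0.0078, 0.0874]
tcp_rot: [[-0.765, 0.644, -0.005], [0.644, 0.765, -0.001], [0.003, -0.004, -1.0]]
force: [-5.4, -2.5, 3.5]
opening: 0.159
[-0.30878016  0.63612319  0.05260805] [ -9.58413445  39.63859839  89.11088685  -0.1086108   51.51826639
 -59.44286182]
time_s: 5.8
position: [0.6176, 0.0077, 0.0874]
tcp_rot: [[-0.837, 0.548, -0.005], [0.548, 0.837, -0.001], [0.004, -0.003, -1.0]]
force: [-5.7, -1.9, 3.2]
opening: 0.16
[-0.36156593  0.6031391   0.0679973 ] [ -9.58643585  39.63820024  89.11313127  -0.12204479  51.5237982
 -66.30294414]
```

No stop felt yet, as the moment about z is still only the free 0.05–0.07 N m. I'll keep going until it rises.

```bash
python3 -m jog '[[[0,0,0],[0,0,-3],1],[[0,0,0],[0,0,-5],1],[[0,0,0],[0,0,-5],1],[[0,0,0],[0,0,-5],1]]'; python3 -c "
from rig import bot
s=bot.read_state();print(s['moment'],s['joint_positions'][5])"; python3 -m jog '[[[0,0,0],[0,0,-3],1],[[0,0,0],[0,0,-5],1],[[0,0,0],[0,0,-5],1],[[0,0,0],[0,0,-5],1]]'; python3 -c "
from rig import bot
s=bot.read_state();print(s['moment'],s['joint_positions'][5])"
```

```text
time_s: 6.13
position: [0.6175, 0.0079, 0.0874]
tcp_rot: [[-0.879, 0.476, -0.005], [0.476, 0.879, 0.0], [0.005, -0.002, -1.0]]
force: [-4.8, -1.8, 4.0]
opening: 0.167
[-0.45122879  0.70417465 -0.851034  ] -71.13947914003701
time_s: 6.47
position: [0.6172, 0.008, 0.0873]
tcp_rot: [[-0.917, 0.398, -0.006], [0.398, 0.917, 0.001], [0.006, -0.002, -1.0]]
force: [-5.8, -2.6, 4.4]
opening: 0.184
[-0.32683653  0.84648442 -0.89014832] -76.13365478378137
```

The stop is reached: the moment jumped to about −0.87 N m. I'll release, lift off, and then check the knob and work out the clearances.

```bash
python3 -m jog '[[[0,0,0],[0,0,6],0.3],[[0,0,0],[0,0,6],0],[[0,0,0],[0,0,6],0],[[0,0,0],[0,0,6],0],[[0,0,0],[0,0,6],0],[[0,0,-20],[0,0,6],0],[[0,0,-60],[0,0,6],0],[[0,0,-100],[0,0,6],0],[[0,0,-133],[0,0,6],0],[[0,0,-133],[0,0,6],0],[[0,0,-133],[0,0,6],0]]'
python3 - <<'E'
from h import *
from rig import bot
s=bot.read_state();print(s['force'],s['joint_positions'])
T=np.eye(4);T[:3,:3]=s['tcp_rot'];T[:3,3]=s['position'];np.save('pose2.npy',T)
im=vision.capture('wrist')[:,:,::-1];cv2.imwrite('pics/w2.png',im)
print('pot base front', onz('scene',(235,153),0),onz('side',(155,222),0))
print('pen tips',onz('scene',(226,100),.135),onz('side',(146,157),.135),onz('scene',(240,99),.135))
E
```

```text
time_s: 7.38
position: [0.6216, 0.008, 0.2233]
tcp_rot: [[-0.874, 0.486, 0.006], [0.486, 0.874, -0.001], [-0.006, 0.002, -1.0]]
force: [0.1, -0.2, -1.3]
opening: 0.927
[ 0.1099 -0.2331 -1.2653] [ -9.5465  29.7688  82.8219   0.0042  67.0436 -70.4428]
pot base front [0.4067 0.093 ] [0.3774 0.0855]
pen tips [0.3621 0.1057] [0.3821 0.1356] [0.3793 0.1336]
```

View pics/w2.png

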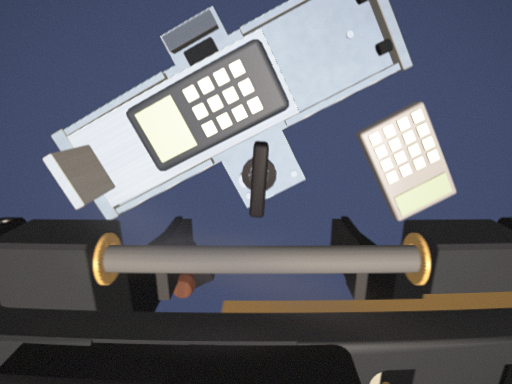

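The bar now lies along about 148°, against about 27° at the start, so the knob is open. The tab's top strip is at about (45,160) to (75,207).

Run:
```python
from h import *
T=np.load('pose2.npy')
for z,ps in((.1,((44,160),(75,208),(62,183))),(.034,((112,214),(406,68))),(.116,((261,142),(257,215)))):
    e=[onz('wrist',p,z,T) for p in ps];d=e[1]-e[0];print(z,e,np.degrees(np.arctan2(d[1],d[0])))
for p in((362,0),(384,48)):print('buf',onz('wrist',p,.02,T))
im=cv2.imread('pics/w2.png')[130:225,30:140];cv2.imwrite('pics/w2c.png',cv2.resize(im,None,fx=6,fy=6,interpolation=2))
```

```text
0.1 [array([ 0.4971, -0.1662]), array([ 0.5518, -0.1697]), array([ 0.5245, -0.1649])] -3.63445638935574
0.034 [array([ 0.5801, -0.1821]), array([0.5991, 0.203 ])] 87.17399419152183
0.116 [array([0.5845, 0.0277]), array([ 0.6425, -0.0089])] -32.29037162844626
buf [0.5122 0.1944]
buf [0.569  0.1954]
```

View pics/w2c.png

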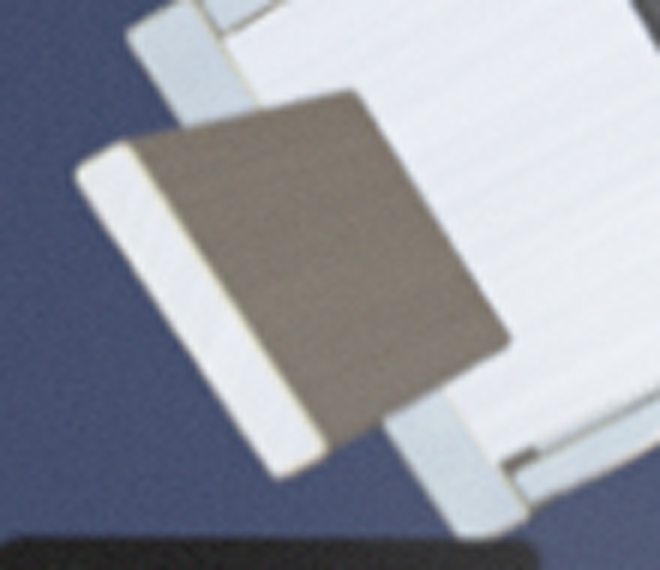

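```bash
python3 -m jog '[[[-3,-25,0],[0,0,7],1],[[-6,-60,0],[0,0,14],1],[[-8,-90,0],[0,0,21],1],[[-10,-120,0],[0,0,28],1],[[-12,-150,0],[0,0,35],1],[[-15,-180,0],[0,0,42],1],[[-18,-210,0],[0,0,49],1],[[-21,-235,0],[0,0,56],1],[[-21,-235,0],[0,0,62.7],1],[[-21,-235,0],[0,0,62.7],1],[[-21,-235,0],[0,0,62.7],1],[[-21,-235,0],[0,0,62.7],1]]'
```

```text
time_s: 8.43
position: [0.5233, -0.2063, 0.2193]
tcp_rot: [[0.029, 1.0, -0.002], [1.0, -0.029, 0.002], [0.002, -0.002, -1.0]]
force: [0.3, -0.9, 1.0]
opening: 0.173
```

```bash
python3 -m jog '[[[0,3,40],[0,0,0],1],[[0,3,75],[0,0,0],1],[[0,3,110],[0,0,0],1],[[0,3,140],[0,0,0],1],[[0,3,160],[0,0,0],1],[[0,3,177],[0,0,0],1],[[0,3,177],[0,0,0],1],[[0,3,177],[0,0,0],1]]'; python3 -m jog '[[[3,0,0],[0,0,0],1],[[6,0,0],[0,0,0],1],[[9,0,0],[0,0,0],1],[[12,0,0],[0,0,0],1],[[15,0,0],[0,0,0],1],[[18,0,0],[0,0,0],1],[[21,0,0],[0,0,0],1],[[24,0,0],[0,0,0],1],[[27,0,0],[0,0,0],1],[[30,0,0],[0,0,0],1],[[30,0,0],[0,0,0],1]]'
```

```text
time_s: 9.1
position: [0.5264, -0.2061, 0.0426]
tcp_rot: [[0.03, 1.0, -0.002], [1.0, -0.03, 0.002], [0.001, -0.002, -1.0]]
force: [0.9, -0.4, 0.3]
opening: 0.004
time_s: 10.02
position: [0.5283, -0.1775, 0.0437]
tcp_rot: [[0.032, 0.999, 0.001], [0.999, -0.032, -0.001], [-0.001, 0.001, -1.0]]
force: [0.8, -1.2, 0.4]
opening: 0.002
```

```bash
python3 -m jog '[[[5,0,0],[0,0,0],1],[[10,0,0],[0,0,0],1],[[15,0,0],[0,0,0],1],[[20,0,0],[0,0,0],1],[[25,0,0],[0,0,0],1],[[30,0,0],[0,0,0],1],[[35,0,0],[0,0,0],1],[[40,0,0],[0,0,0],1],[[45,0,0],[0,0,0],1],[[50,0,0],[0,0,0],1],[[53,0,0],[0,0,0],1],[[55,0,0],[0,0,0],1]]';python3 -m jog '[[[4,0,0],[0,0,0],1],[[8,0,0],[0,0,0],1],[[12,0,0],[0,0,0],1],[[16,0,0],[0,0,0],1],[[20,0,0],[0,0,0],1],[[24,0,0],[0,0,0],1],[[27,0,0],[0,0,0],1],[[30,0,0],[0,0,0],1],[[32,0,0],[0,0,0],1],[[34,0,0],[0,0,0],1],[[35,0,0],[0,0,0],1]]'
```

```text
time_s: 11.02
position: [0.5305, -0.1223, 0.0437]
tcp_rot: [[0.032, 0.999, 0.002], [0.999, -0.032, -0.001], [-0.001, 0.002, -1.0]]
force: [2.4, -4.4, -0.8]
opening: 0.002
time_s: 11.93
position: [0.532, -0.0876, 0.0439]
tcp_rot: [[0.032, 0.999, 0.003], [0.999, -0.032, -0.001], [-0.001, 0.003, -1.0]]
force: [2.9, -5.6, -1.1]
opening: 0.004
```

```bash
python3 -m jog '[[[1,0,0],[0,0,0],1],[[2,0,0],[0,0,0],1],[[3,0,0],[0,0,0],1],[[4,0,0],[0,0,0],1],[[5,0,0],[0,0,0],1],[[6,0,0],[0,0,0],1],[[7,0,0],[0,0,0],1],[[8,0,0],[0,0,0],1],[[9,0,0],[0,0,0],1]]'; python3 -c "
from h import *
im=vision.capture('side')[:,:,::-1];cv2.imwrite('pics/d3.png',cv2.resize(im[150:330,170:310],None,fx=3.3,fy=3.3,interpolation=2))"
```

```text
time_s: 12.68
position: [0.5324, -0.0788, 0.0439]
tcp_rot: [[0.032, 0.999, 0.003], [0.999, -0.032, -0.001], [-0.001, 0.003, -1.0]]
force: [3.0, -5.2, 0.4]
opening: 0.004
```

View pics/d3.png

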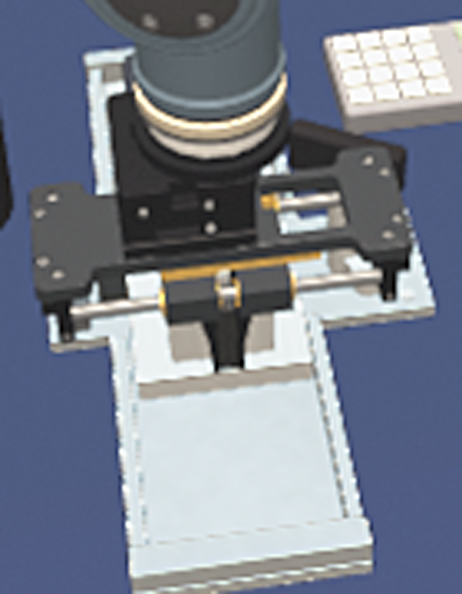

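The tray is well along and straight in its channel, and the gripper is clear of the knob bar. I'll creep on by feel.

```bash
python3 -m jog '[[[0.7,0,0],[0,0,0],1],[[1.4,0,0],[0,0,0],1],[[2.1,0,0],[0,0,0],1],[[2.8,0,0],[0,0,0],1],[[3.5,0,0],[0,0,0],1],[[4,0,0],[0,0,0],1],[[4,0,0],[0,0,0],1]]'; python3 -m jog '[[[0.5,0,0],[0,0,0],1],[[1,0,0],[0,0,0],1],[[1.5,0,0],[0,0,0],1],[[2,0,0],[0,0,0],1],[[2,0,0],[0,0,0],1]]'
```

```text
time_s: 13.32
position: [0.5325, -0.0747, 0.0439]
tcp_rot: [[0.032, 0.999, 0.003], [0.999, -0.032, -0.001], [-0.001, 0.003, -1.0]]
force: [3.2, -4.8, -0.4]
opening: 0.009
time_s: 13.73
position: [0.5325, -0.0728, 0.0439]
tcp_rot: [[0.032, 0.999, 0.003], [0.999, -0.032, -0.001], [-0.001, 0.003, -1.0]]
force: [2.6, -5.2, -0.9]
opening: 0.002
```

```bash
python3 -m jog '[[[0.4,0,0],[0,0,0],1],[[0.8,0,0],[0,0,0],1],[[1.2,0,0],[0,0,0],1],[[1.5,0,0],[0,0,0],1],[[1.5,0,0],[0,0,0],1]]'
```

```text
time_s: 14.15
position: [0.5326, -0.072, 0.0439]
tcp_rot: [[0.032, 0.999, 0.003], [0.999, -0.032, -0.002], [-0.002, 0.003, -1.0]]
force: [2.3, -7.7, -0.1]
opening: 0.007
```

Contact: the force is up to 7.7 N and the motion is lagging the command. I'll press on gradually.

```bash
python3 -m jog '[[[0.3,0,0],[0,0,0],1],[[0.6,0,0],[0,0,0],1],[[0.9,0,0],[0,0,0],1],[[1.2,0,0],[0,0,0],1],[[1.2,0,0],[0,0,0],1]]'
```

```text
time_s: 14.57
position: [0.5326, -0.072, 0.044]
tcp_rot: [[0.031, 1.0, 0.003], [1.0, -0.031, -0.004], [-0.004, 0.003, -1.0]]
force: [1.2, -11.9, 0.4]
opening: 0.005
```

```bash
python3 -m jog '[[[0.5,0,0],[0,0,0],1],[[1,0,0],[0,0,0],1],[[1.5,0,0],[0,0,0],1],[[2,0,0],[0,0,0],1],[[2,0,0],[0,0,0],1]]'
```

```text
time_s: 14.98
position: [0.5328, -0.0719, 0.0445]
tcp_rot: [[0.03, 1.0, 0.003], [1.0, -0.03, -0.006], [-0.006, 0.004, -1.0]]
force: [-1.8, -18.9, 3.5]
opening: 0.002
```

```bash
python3 -m jog '[[[0.4,0,0],[0,0,0],1],[[0.8,0,0],[0,0,0],1],[[1.2,0,0],[0,0,0],1],[[1.2,0,0],[0,0,0],1],[[1.2,0,0],[0,0,0],1],[[1.2,0,0],[0,0,0],1],[[1.2,0,0],[0,0,0],1],[[1.2,0,0],[0,0,0],1],[[1.2,0,0],[0,0,0],1],[[1.2,0,0],[0,0,0],1],[[1.2,0,0],[0,0,0],1],[[1.2,0,0],[0,0,0],1]]'
```

```text
time_s: 15.98
position: [0.533, -0.0719, 0.0447]
tcp_rot: [[0.03, 1.0, 0.004], [1.0, -0.03, -0.008], [-0.008, 0.004, -1.0]]
force: [-2.6, -23.0, 3.7]
opening: 0.008
```

Held at 23 N for about 0.8 s, which leaves roughly 18 N on the buffers after friction. Now I ease off, back away and lift.

```bash
python3 -m jog '[[[-1,0,0],[0,0,0],1],[[-2,0,0],[0,0,0],1],[[-3.5,0,0],[0,0,0],1],[[-5,0,0],[0,0,0],1],[[-8,0,0],[0,0,0],1],[[-15,0,0],[0,0,0],1],[[-25,0,0],[0,0,0],1],[[-35,0,0],[0,0,0],1],[[-45,0,0],[0,0,0],1],[[-45,0,0],[0,0,0],1]]'; python3 -m jog '[[[0,0,-30],[0,0,0],1],[[0,0,-70],[0,0,0],1],[[0,0,-110],[0,0,0],1],[[-30,0,-150],[0,0,0],1],[[-65,0,-180],[0,0,0],1],[[-100,0,-180],[0,0,0],1],[[-130,0,-180],[0,0,0],1],[[-150,0,-180],[0,0,0],1],[[-150,0,-180],[0,0,0],1],[[-150,0,-180],[0,0,0],1]]'
python3 - <<'E'
from h import *
a=vision.capture('scene')[130:270,130:340,::-1];b=vision.capture('side')[150:290,180:310,::-1]
f=lambda i,k:cv2.resize(i,None,fx=k,fy=k,interpolation=2)
a=f(a,2.2);b=f(b,2.2);h=min(a.shape[0],b.shape[0]);cv2.imwrite('pics/end.png',np.hstack([a[:h],b[:h]]))
E
```

```text
time_s: 16.82
position: [0.5303, -0.1138, 0.0435]
tcp_rot: [[0.034, 0.999, 0.001], [0.999, -0.034, -0.001], [-0.001, 0.001, -1.0]]
force: [-1.0, -0.4, 0.9]
opening: 0.003
time_s: 17.65
position: [0.5244, -0.2623, 0.2232]
tcp_rot: [[0.035, 0.999, -0.001], [0.999, -0.035, 0.001], [0.001, -0.001, -1.0]]
force: [-0.7, 0.1, -0.5]
opening: 0.009
```

View pics/end.png

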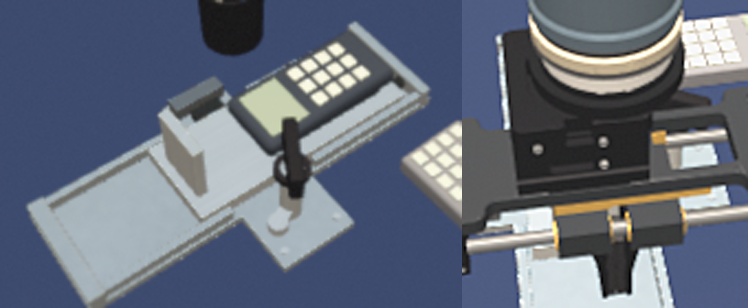

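The scene view shows the tray up at the end block and straight, the knob open, and the pot and calculator undisturbed. The side view is blocked by the arm. Handing in.

```bash
python3 -c "
from rig import bot
print(bot.hand_in(), bot.read_state()['time_s'])"
```

```text
the job is handed in; nothing more can be done
the job is handed in; nothing more can be done
```

The job is done and handed in at about 18 s of the 64 s allowed. The interface gives no verdict, so what follows is from my own readings.

- **Knob:** I gripped the bar at its centre and broke it loose with a 40° twist anticlockwise. I then turned it on until the moment jumped from about 0.06 to about 0.87 N m, which is the hard stop. The wrist camera showed the bar had turned about 121°, against a stop at 120°.
- **Tray:** I pushed it from behind the tab with closed fingers, low down so the tail would not lift. The free slide took about 5 N, and I crept the last few millimetres until I felt contact.
- **Pressing home:** I raised the push to 23 N at the wrist and held it for about 0.8 s. After friction, I estimate 17–20 N on the buffers. That is below the 30 N limit, but I had no direct reading of it.
- **Last checks:** After easing off and backing away, the wrist force read about zero. The final scene picture shows the tray up at the end block and straight, and the knob open. The pot looks undisturbed and so does the visible edge of the calculator.
- **Not confirmed:** The arm blocked the final side view, so the 2 mm gap at the buffers rests on the force felt and the distance travelled, not on a picture. The stamp was outside the final crops and I did not check it at the end, though the arm never worked near it.

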